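# Clamp the whetstone and back the screw off

## Task

Pick up the two-tone whetstone and set it gently down flat in the blue holder, between the four side tabs, the end stop and the steel jaw, and let go of it. Then turn the holder's black thumbscrew clockwise until it seats, back it off a quarter turn so that the stone stays free, and finish while still holding the screw there in the gripper. Do not disturb the dropper bottle, the loupe or the tape roll.

Things in the scene. Friction and masses are not known exactly. Their poses are not given: they have to be found in the camera images.
- whetstone: loose sharpening stone, a flat bar 28 mm (its x) by 100 mm (its y) by 14 mm thick, grey upper half on a red-brown lower half; origin at the centre of its underside, z up
- holder: blue holder for the stone, fixed to the worktop; base plate 66 mm (x) by 190 mm (y, from -68 to +122 mm) by 12 mm thick; origin at worktop height under the centre of the bed; the long axis is y, with the screw at the +y end on a block 46 x 44 mm, 42 mm high; the end stop is at the -y end
- bed (a point): centre of the bed on which the stone lies, on top of the 12 mm plate; axes as the holder's (stone's y along bed y, either way round). Four side tabs, 8 mm high, 6 mm thick, inner faces at x = -17 and +17 mm, at y = -48 to -32 and +32 to +48 mm; the sides between them are open for fingers
- stop_face (a point): middle of the end stop's inner face, at bed height, 52 mm from the bed's centre along -y; the stop is 40 mm wide, 10 mm high above the bed
- jaw_face (a point): middle of the steel jaw's inner face, at bed height; jaw 38 mm wide, 10.5 mm high above the bed. 101.5 mm from the stop with the screw seated (1.5 mm of play for the stone), 2 mm further for each radian that the screw is open (6 to 8 mm of play at the start)
- screw_grip (a point): point on the thumbscrew's vertical axis, 94 mm from the bed's centre along the holder's +y, 58 mm above the worktop. The black knurled knob is round, 32 mm across, from 46 to 66 mm above the worktop. When seated, the white line on its top points to the jaw, to the white mark on the block
- clamp_screw (a joint): angle of the thumbscrew in rad: 0 = seated on a hard stop, grows anticlockwise seen from above (opening); clockwise closes. A quarter turn off the seat is 1.57. It starts 2.4 to 3.2 open, opens to 4.2 at most, and stays where it is left (friction 0.05 N m)
- bottle_6: bystander: white dropper bottle with a green cap, 25 mm across, 60 mm tall, loose; origin at the centre of its underside
- loupe: bystander: folding loupe, 24 x 30 x 15 mm, loose; origin at the centre of its underside
- masking_tape: bystander: roll of masking tape lying flat, 78 mm across, 19 mm tall, loose; origin at the centre of its underside
Not all that is in view belongs to the job. Of the things that look like the holder, the middle-sized one is meant.

How it is judged:
By the outcome, as a careful person would: the job done as asked, in the order asked, and still so for the second after the job is handed in, while the arm keeps its last pose, push and grip.
It also fails if it takes over 64 s, if anything falls off the work surface, if the arm or the gripper's body presses on something with over 40 N, if the wrist force passes 120 N, or if a joint passes its speed limit or range.

## Robot

A 6-joint arm with a two-finger parallel gripper is mounted at the origin on a cart in front of the work surface, level with it; the furniture and walls round the work are solid. World frame = base frame: x ahead of the robot, y to its left, z up, the work surface at z = 0. Lengths are in mm, angles in degrees, forces in N, time in s.
With the tool pointing down it reaches from about 250 to 800 mm from the base axis. Payload 8.5 kg.
Tool frame: the origin (TCP) lies between the finger pads; the fingertips stand 14 mm ahead of it and the grasp point (between the pads) lies 5 mm behind it; z points along the fingers, y is the line along which they close (so a half turn about z gives the same grasp; the last joint's range is limited). The gripper opens to 85 mm and grips with 20 to 120 N. Pads are 22 mm wide; open, the fingers measure 114 mm over their backs; the gripper's body (76 mm by 85 mm) begins 54 mm behind the grasp point. The pads swing forward as they close: fully open they stand 13 mm farther back than shut.
Start: joints at [70.015, 13.648, -0.773, 75.585, 0, 90], TCP at [179.413, 493.347, 245.276] pointing down, gripper open.
Joint ranges: [-152.45, 152.45], [-59.26, 108.67], [-65.41, 83.53], [-104.44, 129.93], [-82.83, 76.93], [-180, 180]. Speed limits (degrees/s): [127.2, 127.2, 159.86, 180, 180, 180].

## Interface

Orientations are given as [roll, pitch, yaw] about the fixed x, y, z axes, in that order (R = Rz(yaw) Ry(pitch) Rx(roll)).
In Python, from station import r gives the robot as it stands. The module is installed in compiled form; this text tells all that it offers. Calls block until the motion is done:
- r.reach(position, orientation): joint-space move of the TCP to a pose.
- r.line_to(position, frame=None, vel=150, until_force=None): straight line of the TCP; frame=None keeps the orientation; vel is the mean speed in mm/s. With until_force (N) it stops when the force on the tool has changed by that much, and returns True; else False.
- r.move_j(angles): joint-space move.
- r.command_gripper(opening, grip_force=None): finger opening in mm; grip_force is the grip in N (None keeps the last); returns when the fingers have stopped.
- r.sleep(seconds).
- r.ik(position, orientation): joint angles nearest the present ones, or None.
- r.capture(name): name is "side" or "top" or "wrist"; returns a dict with "frame" (400x640x3 uint8, red, green, blue), "intrinsics" (3x3 intrinsics, pixels), "world_to_cam" (4x4, takes a point from world to camera coordinates); the wrist camera has in their place "mount" (4x4, takes a point from camera to tool coordinates, whose origin is the TCP and whose axes are the flange's). Camera axes: x right, y down, z forward; pixel columns grow to the right and rows downward; lengths in mm; the calibration is good to about 2 mm. A picture is of the moment at which its call begins: read the wrist's pose just before it. There is no depth.
A pose or a line that the arm cannot do raises r.MotionError and nothing moves.
- r.job_done(): hands the job in; it is judged then, once.
Readings, each from a call of its own:
- r.current_time_s(): time.
- r.current_qpos(): joint angles.
- r.current_joint_velocities(): joint speeds.
- r.current_tau(): joint torques, N m.
- r.current_position(): TCP position.
- r.current_eef_rot(): TCP orientation.
- r.current_ft_force(): force on the tool from outside, world axes, zero at the start.
- r.current_wrist_torque(): the same for the moment, N m.
- r.current_grip_width(): finger opening in mm.
- r.current_finger_force(): force on a finger pad.
Only numpy, scipy, OpenCV 4.12 (cv2) and the standard library are available. Lean on these libraries where they do the work, as an engineer would, in place of code of your own. Each camera call takes 0.05 s, during which the arm holds its last target. There are 200 camera calls.

## Working session

There is one attempt and no reset: what is moved stays moved. The work goes in short steps, each a Python script; the robot and the scene stay as the last script left them, time stands still between calls to the robot, and variables do not carry over. Pictures are saved under pics/ and viewed, at most 10 in all, crops included, and the job is handed in when it is done.

```bash
mkdir -p pics
python3 - <<'E'
from station import r
import cv2, numpy as np
for n in("top","side"):
    c=r.capture(n); cv2.imwrite(f"pics/{n}0.png",c["frame"][:,:,::-1]); print(n,c["intrinsics"].tolist(),np.round(c["world_to_cam"],3).tolist())
c=r.capture("wrist");print(c["intrinsics"].tolist(),np.round(c["mount"],3).tolist()); cv2.imwrite("pics/w0.png",c["frame"][:,:,::-1])
print(r.current_time_s(),r.current_eef_rot(),r.current_grip_width())
E
```

```text
top [[468.89219325332544, 0.0, 328.85280162272306], [0.0, 468.89219325332544, 204.4070700678325], [0.0, 0.0, 1.0]] [[-0.01, -1.0, -0.008, 66.516], [-0.981, 0.011, -0.194, 562.335], [0.194, 0.006, -0.981, 1143.9], [0.0, 0.0, 0.0, 1.0]]
side [[466.7709600930522, 0.0, 329.04560617395157], [0.0, 466.7709600930522, 207.59305053145488], [0.0, 0.0, 1.0]] [[0.94, -0.34, -0.005, -545.063], [-0.154, -0.413, -0.898, 177.907], [0.303, 0.845, -0.441, 779.406], [0.0, 0.0, 0.0, 1.0]]
[[302.21410459994746, 0.0, 314.64809831865716], [0.0, 302.21410459994746, 203.19491351771677], [0.0, 0.0, 1.0]] [[0.002, -0.947, -0.32, 82.418], [1.0, 0.001, 0.001, 0.288], [-0.0, -0.32, 0.947, -128.521], [0.0, 0.0, 0.0, 1.0]]
0.15 [-1.79935908e+02 -5.25262068e-04  1.60016721e+02] 85.53083312050647
```

View pics/top0.png

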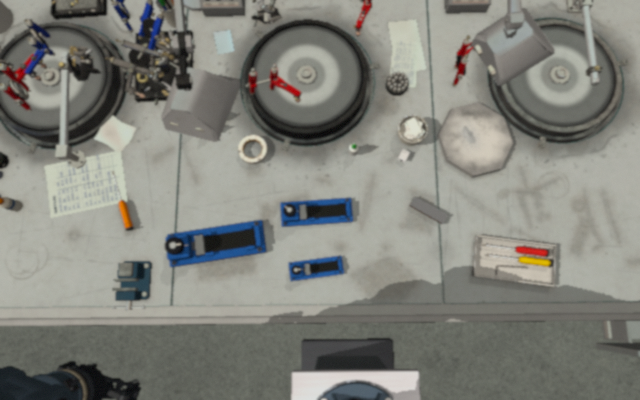

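View pics/side0.png

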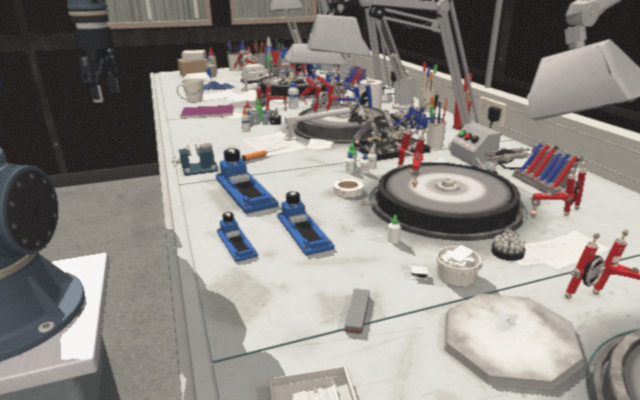

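The top view shows three blue holders: large at (216,243), middle at (318,211) and small at (316,268). The middle one's ~75 px at ~0.43 px/mm fits 190 mm. The stone is at (430,209), the bottle at (354,148), the loupe at (403,155) and the tape at (253,149). Next I measure these and confirm with a crop.

```bash
cat > h.py <<'E'
from station import r
import cv2, numpy as np
from scipy.spatial.transform import Rotation as R
def rays(c,px,T=None):
    px=np.atleast_2d(np.float64(px)); d=np.c_[px,np.ones(len(px))]@np.linalg.inv(c["intrinsics"]).T
    if "mount" in c: M=T@c["mount"]
    else: M=np.linalg.inv(c["world_to_cam"])
    return M[:3,3], d@M[:3,:3].T
def plane(c,px,z,T=None):
    o,d=rays(c,px,T); return o+d*((z-o[2])/d[:,2:])
def project(c,P,T=None):
    M=np.linalg.inv(T@c["mount"]) if "mount" in c else c["world_to_cam"]
    q=(np.atleast_2d(P)@M[:3,:3].T+M[:3,3])@c["intrinsics"].T; return q[:,:2]/q[:,2:]
def pose():
    T=np.eye(4); T[:3,:3]=R.from_euler("xyz",r.current_eef_rot(),degrees=True).as_matrix(); T[:3,3]=r.current_position(); return T
def blobs(m,amin):
    cs,_=cv2.findContours(m.astype(np.uint8),cv2.RETR_EXTERNAL,cv2.CHAIN_APPROX_NONE)
    return sorted([k for k in cs if cv2.contourArea(k)>amin],key=cv2.contourArea,reverse=True)
def hsv(c): return cv2.cvtColor(c["frame"],cv2.COLOR_RGB2HSV)
def save(c,n,box=None,s=1):
    f=c["frame"][:,:,::-1]
    if box: f=f[box[1]:box[3],box[0]:box[2]]
    cv2.imwrite("pics/"+n,cv2.resize(f,None,fx=s,fy=s,interpolation=cv2.INTER_CUBIC))
E
python3 - <<'E'
from h import *
c=r.capture("top"); h=hsv(c)
m=cv2.inRange(h,(100,130,60),(125,255,255)); m[:, :150]=0; m[:180]=0
m=cv2.morphologyEx(m,cv2.MORPH_CLOSE,np.ones((9,9)))
for k in blobs(m,100):
    b=cv2.minAreaRect(k); p=plane(c,cv2.boxPoints(b),12); print("blue",np.round(b[0]),p[:,:2].round().tolist(),np.linalg.norm(np.diff(p,axis=0),axis=1).round())
print(c["frame"][209,430],c["frame"][225,430])
for n,p,z in(("stone",(430,209),14),("bottle",(354,148),50),("loupe",(403,155),10),("tape",(253,149),19),("bowl",(412,128),30)): print(n,plane(c,p,z).round())
save(c,"crop1.png",(150,130,470,290),2.5)
E
```

```text
blue [215. 243.] [[495.0, 493.0], [531.0, 240.0], [448.0, 226.0], [413.0, 476.0]] [255.  85. 252.]
blue [316. 212.] [[578.0, 189.0], [589.0, 4.0], [527.0, 1.0], [516.0, 184.0]] [185.  62. 183.]
blue [316. 268.] [[418.0, 166.0], [435.0, 32.0], [391.0, 27.0], [374.0, 160.0]] [135.  44. 134.]
[118 116 113] [151 151 142]
stone [[ 556. -206.   14.]]
bottle [[715.  -7.  50.]]
loupe [[ 706. -141.   10.]]
tape [[725. 265.  19.]]
bowl [[ 776. -165.   30.]]
```

View pics/crop1.png

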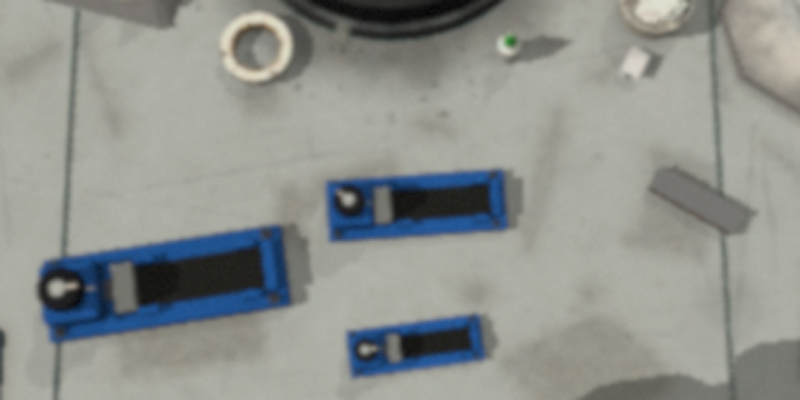

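The crop confirms it. The middle holder measures 185 x 62 mm (nominal 190 x 66), against 255 for the large and 135 for the small. Its screw end points left (+y world). The stone lies at crop (702,200), grey side up. Now I go above the stone for a close look.

Run:
```python
from h import *
r.reach([556,-206,170],[180,0,66])
print(r.current_time_s(),r.current_qpos(),r.current_eef_rot())
T=pose(); c=r.capture("wrist"); save(c,"w1.png")
np.save("T1.npy",T)
print(project(c,[[556,-206,14]],T))
```

```text
3.0083 [-2.02554342e+01  2.21288450e+01  3.73117004e-01  6.82362983e+01
  8.30647194e-03  9.36691319e+01] [ 1.79992574e+02 -8.79971804e-03  6.60754351e+01]
[[314.58940644 191.1123615 ]]
```

View pics/w1.png

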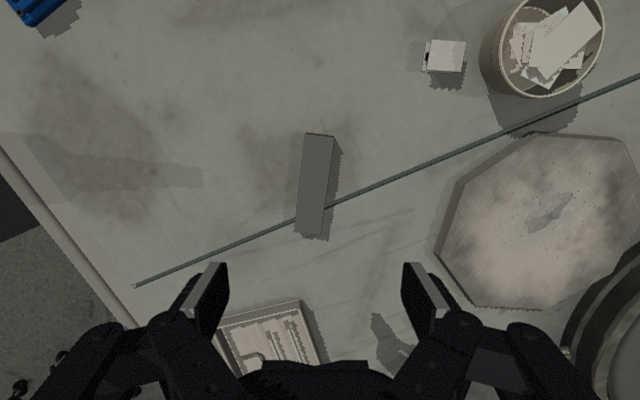

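The wrist view shows the stone's grey top face at about (317,184), nearly upright and slightly tilted, with the loupe at (445,57), clear of it. I segment the top face and grasp.

Run:
```python
from h import *
T=pose(); c=r.capture("wrist"); g=cv2.cvtColor(c["frame"],cv2.COLOR_RGB2GRAY)
roi=(270,110,370,260); x0,y0,x1,y1=roi
s=g[y0:y1,x0:x1]; print(s[50:51,::4].tolist(), s[95:96,::4].tolist(), c["frame"][180,315],c["frame"][180,334],c["frame"][237,315])
v=int(g[170:195,312:322].mean()); m=cv2.inRange(cv2.medianBlur(s,3),v-7,v+7)
m=cv2.morphologyEx(m,cv2.MORPH_OPEN,np.ones((5,5)))
k=blobs(m,200)[0]; b=cv2.minAreaRect(k); q=cv2.boxPoints(b)+[x0,y0]
p=plane(c,q,14,T); print(v,q.round(),p.round(1).tolist(),np.linalg.norm(np.diff(p,axis=0),axis=1).round(1),p.mean(0))
save(c,"x.png")
```

```text
[[105, 103, 106, 105, 107, 102, 97, 98, 82, 84, 81, 82, 84, 85, 85, 82, 69, 72, 105, 106, 106, 107, 113, 116, 119]] [[106, 108, 111, 106, 100, 101, 103, 87, 86, 85, 85, 87, 83, 83, 73, 51, 65, 123, 123, 121, 124, 124, 123, 122, 127]] [85 86 86] [68 69 63] [93 93 87]
83 [[293. 237.]
 [301. 134.]
 [338. 137.]
 [330. 240.]] [[516.1, -242.2, 14.0], [567.0, -150.8, 14.0], [597.2, -166.9, 14.0], [549.7, -260.6, 14.0]] [104.6  34.2 105. ] [ 557.51080154 -205.11977872   14.        ]
```

Run:
```python
from h import *
T=pose(); c=r.capture("wrist"); g=cv2.medianBlur(cv2.cvtColor(c["frame"],cv2.COLOR_RGB2GRAY),3)
m=(abs(g.astype(int)-84)<7); rows=[]
for y in range(125,245,1):
    x=np.flatnonzero(m[y,285:350]); 
    if y%8==0: print(y,"".join(".#"[k] for k in m[y,285:350]))
    # longest run
    L=np.split(x,np.flatnonzero(np.diff(x)>1)+1); L=max(L,key=len)
    if 24<=len(L)<=36: rows.append((y,L[0]+285,L[-1]+286))
a=np.array(rows); print(a[[0,-1]],len(a))
P=plane(c,np.r_[a[:,[1,0]],a[:,[2,0]]],14,T)[:,:2]; n=len(a); mid=(P[:n]+P[n:])/2
vx,vy,x,y=cv2.fitLine(np.float32(mid),cv2.DIST_HUBER,0,.01,.01).ravel(); print("yaw",np.degrees(np.arctan2(-vx,vy)),"ends",mid[0],mid[-1],"cen",(mid[0]+mid[-1])/2,"w",np.median(np.linalg.norm(P[:n]-P[n:],axis=1)),"L",np.linalg.norm(mid[0]-mid[-1]))
```

```text
Traceback (most recent call last):
TypeError: string indices must be integers, not 'numpy.bool'
```

Run:
```python
from h import *
T=pose(); c=r.capture("wrist"); g=cv2.medianBlur(cv2.cvtColor(c["frame"],cv2.COLOR_RGB2GRAY),3)
m=(abs(g.astype(int)-84)<7); rows=[]
for y in range(125,245,1):
    x=np.flatnonzero(m[y,285:350]); 
    if y%8==0: print(y,"".join(".#"[int(k)] for k in m[y,285:350]))
    if len(x)==0: continue
    L=np.split(x,np.flatnonzero(np.diff(x)>1)+1); L=max(L,key=len)
    if 24<=len(L)<=36: rows.append((y,L[0]+285,L[-1]+286))
a=np.array(rows); print(a[[0,-1]],len(a))
P=plane(c,np.r_[a[:,[1,0]],a[:,[2,0]]],14,T)[:,:2]; n=len(a); mid=(P[:n]+P[n:])/2
vx,vy,x,y=cv2.fitLine(np.float32(mid),cv2.DIST_HUBER,0,.01,.01).ravel(); print("yaw",np.degrees(np.arctan2(-vx,vy)),"ends",mid[0],mid[-1],"cen",(mid[0]+mid[-1])/2,"w",np.median(np.linalg.norm(P[:n]-P[n:],axis=1)),"L",np.linalg.norm(mid[0]-mid[-1]))
```

```text
128 .................................................................
136 ...................####################.......##.................
144 ..................##############################.................
152 .................##############################..................
160 ................#############################..........#.........
168 ...............#############################..........#..........
176 ..............#############################..........#...........
184 .............#############################.......................
192 .............############################.........#..............
200 ............############################.....................#...
208 ...........############################......###.................
216 ..........############################..########.................
224 ...##.....##########################..#######....................
232 ..............#####################..####...#....................
240 .........................................##......................
[[137 304 334]
 [231 295 320]] 93
yaw -30.778767 ends [ 580.76534746 -160.08917041] [ 532.06351991 -242.19016073] cen [ 556.41443368 -201.13966557] w 27.703795415462743 L 95.45910442678351
```

Run:
```python
from h import *
r.reach([556,-202.5,60],[180,0,59.2])
r.line_to([556,-202.5,14.5],vel=60)
print(r.current_ft_force())
r.command_gripper(0,40)
print(r.current_grip_width(),r.current_finger_force(),r.current_ft_force(),r.current_position())
p=r.current_position(); r.line_to([p[0],p[1],150],vel=100)
print(r.current_grip_width(),r.current_finger_force(),r.current_ft_force())
T=pose(); c=r.capture("wrist"); save(c,"w2.png"); print(r.current_time_s(),r.current_qpos())
```

```text
[-0.74852525  0.56195516  0.40640587]
26.817675703480667 40.63672184944153 [0.03809953 0.66541177 3.69756737] [ 556.26555238 -202.586994     14.85212127]
26.83553873424218 40.065030455589294 [-0.30150935  0.28159036 -1.81125635]
6.7583 [-2.00114291e+01  2.27599760e+01 -1.81100153e+00  6.54966456e+01
 -1.34243279e-03  1.00789410e+02]
```

View pics/w2.png

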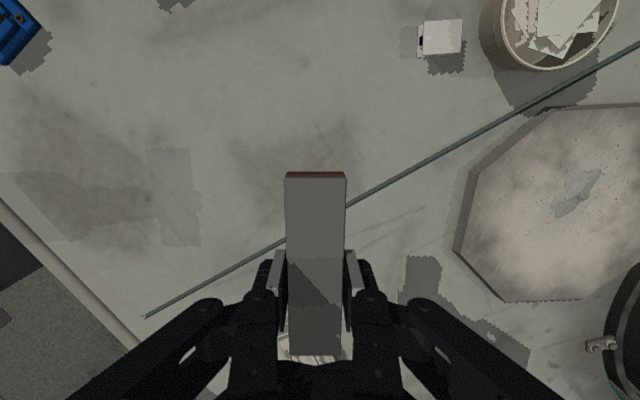

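The stone is held square: top front edge at row 177 (columns 285–346), rear edge at row 355, red-brown below. Next I get its offset in the tool and look at the holder from above the bed.

Run:
```python
from h import *
c=r.capture("wrist")
I=np.eye(4); print(plane(c,[[285,178],[346,178],[289,355],[341,355]],0.8,I).round(1).tolist())
r.reach([554,67.5,230],[180,0,93.4])
T=pose(); np.save("T3.npy",T); c=r.capture("wrist"); save(c,"w3.png")
h=hsv(c); m=cv2.inRange(h,(100,110,40),(125,255,255)); m=cv2.morphologyEx(m,cv2.MORPH_CLOSE,np.ones((5,5)))
for k in blobs(m,800):
    b=cv2.minAreaRect(k); print(b)
print(r.current_time_s(), T[:3,3])
print(project(c,[[554,67.5,12],[548.5,161,66]],T))
```

```text
[[50.8, -13.0, 0.8], [50.8, 13.8, 0.8], [-48.1, -13.7, 0.8], [-48.0, 14.5, 0.8]]
((184.7013702392578, 137.64093017578125), (129.41213989257812, 47.7330322265625), 79.99201965332031)
((316.0, 116.0), (110.0, 60.0), 90.0)
((260.5, 7.0), (14.0, 87.0), 90.0)
7.95 [554.01266991  66.70092793 229.58263626]
[[314.52639718 174.87631257]
 [314.53871758  87.36959012]]
```

View pics/w3.png

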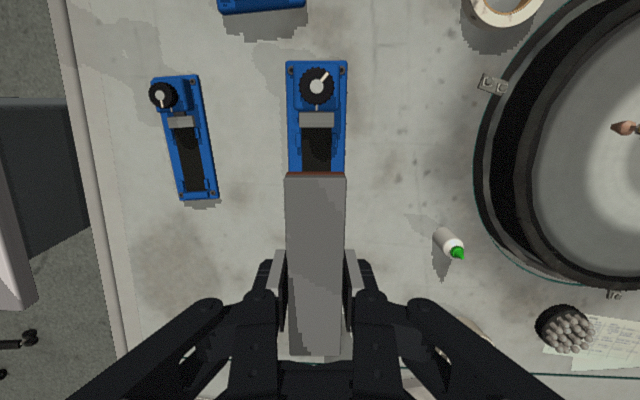

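The view shows the middle holder at columns 286–348, rows 60–172+. The knob is at (317,88) with its white line up-right, about 144° anticlockwise of the mark at (317,107), so it is about 2.5 rad open. The stone hides the bed, so I shift back 60 mm and measure the plate edges, jaw and knob.

Run:
```python
from h import *
r.line_to([554,2,230]); r.sleep(.3)
T=pose(); np.save("T4.npy",T); c=r.capture("wrist"); save(c,"w4.png",(260,0,380,190),3.1)
np.save("f4.npy",c["frame"])
print(r.current_time_s(), T[:3,3],r.current_eef_rot())
h=hsv(c); m=cv2.inRange(h,(100,110,30),(125,255,255))
for y in range(20,175,5):
    x=np.flatnonzero(m[y,270:370])+270; print(y,(x[0],x[-1]+1,len(x)) if len(x) else None,end=" ")
```

```text
8.8833 [554.00459192   2.69410503 229.9708779 ] [ 1.79999246e+02 -3.08175487e-03  9.34499903e+01]
20 (np.int64(288), np.int64(353), 34) 25 (np.int64(288), np.int64(352), 42) 30 (np.int64(289), np.int64(352), 57) 35 (np.int64(289), np.int64(352), 60) 40 (np.int64(289), np.int64(352), 63) 45 (np.int64(289), np.int64(352), 27) 50 (np.int64(289), np.int64(352), 25) 55 (np.int64(289), np.int64(351), 25) 60 (np.int64(289), np.int64(351), 25) 65 (np.int64(290), np.int64(351), 30) 70 (np.int64(290), np.int64(351), 30) 75 (np.int64(290), np.int64(351), 30) 80 (np.int64(290), np.int64(350), 28) 85 (np.int64(290), np.int64(350), 29) 90 (np.int64(290), np.int64(350), 30) 95 (np.int64(290), np.int64(350), 30) 100 (np.int64(290), np.int64(350), 30) 105 (np.int64(291), np.int64(350), 29) 110 (np.int64(291), np.int64(349), 28) 115 (np.int64(291), np.int64(349), 28) 120 (np.int64(291), np.int64(349), 28) 125 (np.int64(291), np.int64(349), 28) 130 (np.int64(291), np.int64(349), 28) 135 (np.int64(291), np.int64(349), 29) 140 (np.int64(291), np.int64(348), 28) 145 (np.int64(292), np.int64(348), 28) 150 (np.int64(292), np.int64(348), 27) 155 (np.int64(292), np.int64(348), 27) 160 (np.int64(292), np.int64(348), 27) 165 (np.int64(292), np.int64(347), 44) 170 (np.int64(292), np.int64(347), 43)
```

View pics/w4.png

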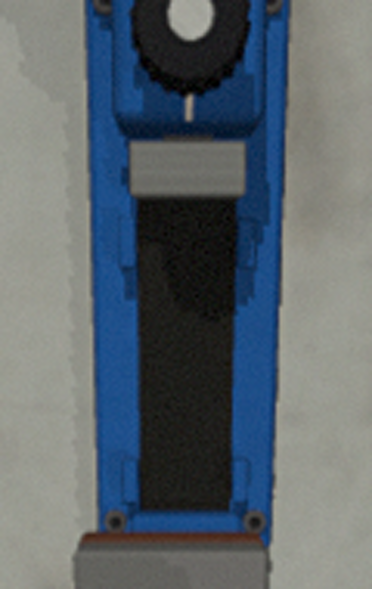

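The crop shows the bed strip from the jaw (crop row 196) to the stop (crop row 510, i.e. image row ~164.5), the tabs on both sides and the white mark on the block. Now the numbers.

Run:
```python
from h import *
c=r.capture("wrist"); T=np.load("T4.npy"); f=np.load("f4.npy"); h=cv2.cvtColor(f,cv2.COLOR_RGB2HSV)
m=cv2.inRange(h,(100,110,30),(125,255,255)); ys=np.arange(22,168)
e=[(np.flatnonzero(m[y,270:370])[[0,-1]]+[270,271]) for y in ys]; e=np.array(e)
A=plane(c,np.c_[e[:,0],ys+.5],12,T)[:,:2]; B=plane(c,np.c_[e[:,1],ys+.5],12,T)[:,:2]; M=(A+B)/2
def fit(P): vx,vy,x,y=cv2.fitLine(np.float32(P),cv2.DIST_HUBER,0,.01,.01).ravel(); return np.degrees(np.arctan2(-vx,vy)),(x,y),np.array([vx,vy])*np.sign(vy)
for P in(A,B,M): a,p,v=fit(P); print(round(a,2),np.round(p,1))
w=abs((A-B)@[np.cos(np.radians(a)),np.sin(np.radians(a))]); print("width",np.median(w))
for x in(312,322): print(x,[(y,f[y,x].tolist()) for y in list(range(40,66,1))+list(range(160,172))])
def online(row,z=12): q=plane(c,[[320,row]],z,T)[0,:2]; return p+((q-p)@v)*v
S=online(164.5); print("stop",S,"bed",S+52*v,"knob",S+146*v,"jaw63",(online(63)-S)@v)
```

```text
-176.39 [522.6  88.2]
-176.45 [586.9  92.1]
-176.45 [555.   86.3]
width 64.39735269361805
312 [(40, [12, 31, 56]), (41, [10, 27, 51]), (42, [12, 29, 50]), (43, [17, 30, 45]), (44, [27, 35, 52]), (45, [60, 67, 74]), (46, [103, 102, 97]), (47, [112, 112, 106]), (48, [109, 112, 104]), (49, [109, 108, 105]), (50, [109, 109, 102]), (51, [109, 108, 104]), (52, [109, 111, 103]), (53, [106, 105, 100]), (54, [109, 109, 104]), (55, [110, 112, 108]), (56, [111, 111, 104]), (57, [108, 107, 102]), (58, [106, 104, 99]), (59, [106, 105, 101]), (60, [110, 110, 104]), (61, [104, 106, 101]), (62, [85, 84, 82]), (63, [48, 49, 45]), (64, [27, 24, 23]), (65, [16, 15, 13]), (160, [26, 27, 23]), (161, [20, 23, 20]), (162, [31, 28, 25]), (163, [32, 29, 25]), (164, [26, 32, 46]), (165, [16, 52, 86]), (166, [30, 70, 121]), (167, [25, 77, 134]), (168, [21, 72, 132]), (169, [25, 74, 132]), (170, [30, 68, 126]), (171, [52, 58, 91])]
322 [(40, [16, 31, 55]), (41, [7, 26, 47]), (42, [9, 26, 46]), (43, [29, 35, 48]), (44, [46, 46, 46]), (45, [68, 67, 65]), (46, [105, 102, 96]), (47, [113, 112, 107]), (48, [107, 109, 103]), (49, [107, 106, 103]), (50, [108, 109, 103]), (51, [110, 113, 106]), (52, [109, 108, 105]), (53, [110, 109, 106]), (54, [109, 108, 103]), (55, [111, 110, 104]), (56, [112, 112, 105]), (57, [109, 108, 103]), (58, [106, 105, 101]), (59, [105, 105, 99]), (60, [108, 109, 102]), (61, [107, 106, 97]), (62, [87, 85, 83]), (63, [51, 51, 48]), (64, [24, 23, 21]), (65, [16, 15, 17]), (160, [29, 30, 26]), (161, [33, 36, 29]), (162, [25, 21, 18]), (163, [24, 27, 18]), (164, [31, 33, 51]), (165, [23, 51, 89]), (166, [26, 68, 121]), (167, [29, 74, 135]), (168, [30, 79, 137]), (169, [28, 78, 138]), (170, [29, 72, 129]), (171, [55, 62, 95])]
stop [559.36104833  16.18938211] bed [556.13769065  68.08938363] knob [550.31085168 161.90860513] jaw63 107.43868743325541
```

Run:
```python
from h import *
r.reach([555.9,68.1,90],[180,0,93.55])
r.line_to([555.9,68.1,46],vel=80); r.sleep(.3)
T=pose(); np.save("T5.npy",T); c=r.capture("wrist"); save(c,"w5.png",(220,0,420,260),2.3); np.save("f5.npy",c["frame"])
print(T[:3,3],r.current_time_s(),r.current_ft_force())
y=1.25
a=np.radians(3.55); H=lambda x,y,z:[556.1+x*np.cos(a)-y*np.sin(a),68.1+x*np.sin(a)+y*np.cos(a),z]
print(project(c,[H(-17,54.5,12),H(17,54.5,12),H(-17,48,20),H(17,48,20),H(-33,48,12),H(33,48,12),H(0,94,66)],T).round(1).tolist())
```

```text
[556.13143596  68.16289121  46.40237305] 10.65 [-0.62279251 -0.43514246 -1.45392885]
[[282.7, 156.3], [345.5, 156.5], [281.5, 171.4], [346.6, 171.5], [253.8, 168.1], [374.3, 168.3], [314.1, 65.3]]
```

View pics/w5.png

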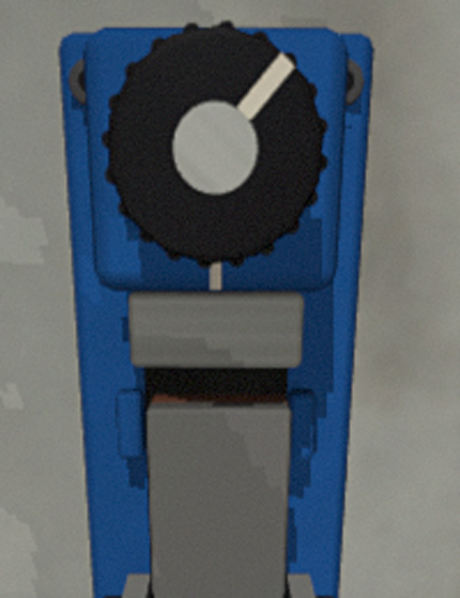

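The hover view shows the stone between the tabs, with a gap to the jaw. The knob is at (313.5,64) against a predicted (314.1,65.3). The white line is ~139° open (2.43 rad). I lower gently and release.

Run:
```python
from h import *
r.line_to([555.8,68.1,30],vel=60); r.sleep(.2)
print(r.current_ft_force())
s=r.line_to([555.8,68.1,25.5],vel=12,until_force=3)
print(s,r.current_position(),r.current_ft_force(),r.current_time_s())
r.command_gripper(45,20); r.sleep(.1)
print(r.current_grip_width(),r.current_ft_force())
p=r.current_position(); r.line_to([p[0],p[1],110],vel=120)
r.command_gripper(70)
a=np.radians(3.55); B=np.array([555.9,68.1]); k=B+94*np.array([-np.sin(a),np.cos(a)])
# go to view pose seeing bed & knob
r.reach([B[0]+1,B[1]-30,200],[180,0,93.55]); r.sleep(.3)
T=pose(); np.save("T6.npy",T); c=r.capture("wrist"); np.save("f6.npy",c["frame"]); save(c,"w6.png",(220,0,420,260),2.3)
print(k,r.current_time_s(),r.current_qpos())
```

```text
[ 0.59096515  0.30782644 -0.74477552]
True [555.98777751  68.13958952  26.8044805 ] [0.42119508 0.17899592 6.16422133] 11.6083
45.15585863025902 [-0.07605192  0.46871971  0.64788625]
[550.07956201 161.91962749] 14.0583 [ 3.93915931e+00  1.79818811e+01 -1.53406033e+00  7.05724836e+01
  2.42129473e-03  9.03654521e+01]
```

View pics/w6.png

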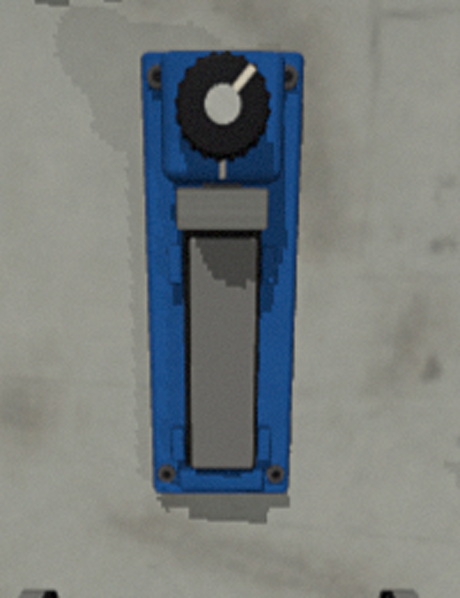

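The stone lies flat between the tabs, next to the stop (crop row 468), with a visible gap at the jaw (crop rows 230–236). Now the screw: centre (550.1,161.9).

Run:
```python
from h import *
k=[550.1,161.9]
yaw=16.4+180+60-360
q=r.ik([*k,110],[180,0,yaw]); print(np.round(q,1)); assert abs(q[5]+60)<15
r.move_j(q)
s=r.line_to([*k,58.5],vel=60,until_force=8); print("touch",s,r.current_position(),r.current_ft_force())
if not s:
    r.command_gripper(20,45); r.sleep(.2)
    print(r.current_grip_width(),r.current_finger_force(),r.current_ft_force(),r.current_wrist_torque(),r.current_position(),np.round(r.current_qpos(),2).tolist(),r.current_time_s())
    T=pose(); c=r.capture("wrist"); save(c,"w7.png",(220,100,420,380),2)
```

```text
[ 16.4  22.7  -8.2  59.1   0.  -60. ]
touch False [550.34908725 161.98840955  58.82489954] [1.16232083 0.66517611 0.75620878]
30.459973454300794 44.262301325798035 [-2.15977611  0.52062674  5.23207082] [0.06038876 0.57457474 0.04231542] [549.85944239 162.03464071  59.06353175] [16.41, 25.25, -12.38, 52.36, 0.02, -60.0] 17.95
```

View pics/w7.png

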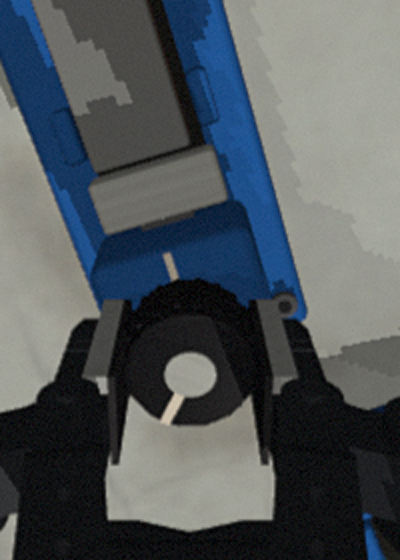

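The knob is held between the pads, with its white line at crop (172,410). Now turn it clockwise (q6 up), fast first and then in steps until the torque rises.

Run:
```python
from h import *
q=np.array(r.current_qpos()); q0=q[5]
def rot(d): q[5]=q0+d; r.move_j(q.tolist())
tz=lambda: r.current_wrist_torque()[2]
for d in (40,80,115): rot(d); print(d,round(tz(),3),np.round(r.current_ft_force(),1))
d=115
while d<175:
    d+=3; rot(d); t=tz(); a=r.current_qpos()[5]-q0; print(d,round(a,2),round(t,3),end=" | ")
    if abs(t)>.35: break
print(r.current_time_s(),r.current_ft_force(),r.current_grip_width())
c=r.capture("wrist"); save(c,"w8.png",(220,100,420,380),2)
```

```text
40 -0.092 [ 0.1 -1.   0.1]
80 -0.073 [ 0.8 -1.6 -0.2]
115 -0.043 [ 1.8 -1.9  0.7]
118 117.82 -0.0 | 121 120.83 -0.044 | 124 123.84 -0.042 | 127 126.83 -0.07 | 130 129.83 -0.024 | 133 132.83 -0.009 | 136 135.83 -0.087 | 139 138.81 0.16 | 142 141.81 0.276 | 145 144.82 0.453 | 22.55 [-4.31099086  3.94145436  3.22420802] 30.565725194404283
```

View pics/w8.png

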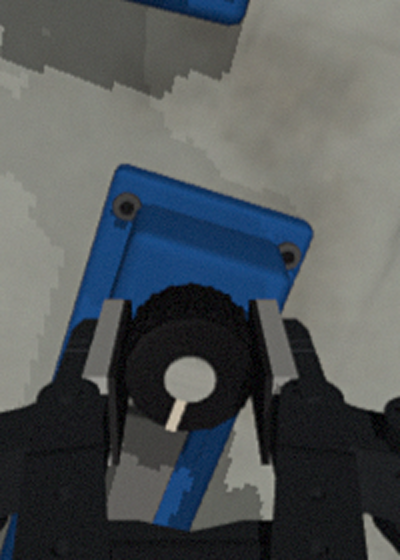

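The white line is now ~19° left of straight down. That is the jaw direction for this wrist angle (18° expected), so the screw is seated, with a few degrees of slip or wind-up in the grip. I measure the line by code at the seat, back off 90° and measure again.

```bash
cat >> h.py <<'E'
def line_angle(k):
    T=pose(); c=r.capture("wrist"); g=cv2.cvtColor(c["frame"],cv2.COLOR_RGB2GRAY)
    ys,xs=np.mgrid[250:340,270:360]; px=np.c_[xs.ravel(),ys.ravel()]; P=plane(c,px+.5,66,T)[:,:2]-k
    v=g[ys,xs].ravel(); rr=np.hypot(*P.T); s=(rr>8.5)&(rr<14)&(v>110)
    d=P[s]/rr[s,None]; m=d.mean(0); return np.degrees(np.arctan2(m[1],m[0])),s.sum(),np.hypot(*m)
E
python3 - <<'E'
from h import *
k=r.current_position()[:2]
print("seat line",line_angle(k),"expect",-86.45)
q=np.array(r.current_qpos()); q0=q[5]
for d in(3,6,9): q[5]=q0-d; r.move_j(q.tolist()); print(d,r.current_wrist_torque()[2],line_angle(k)[0])
for d in(50,90): q[5]=q0-d; r.move_j(q.tolist())
r.sleep(.3)
print("off line",line_angle(k),"expect",3.55,r.current_qpos()[5],r.current_wrist_torque(),r.current_ft_force(),r.current_grip_width(),r.current_time_s())
E
```

```text
seat line (np.float64(-81.74613061263408), np.int64(52), np.float64(0.9976905413833892)) expect -86.45
3 0.06921654052980311 -79.39911868526934
6 0.11985651841040462 -76.82523087107029
9 0.0252710762950595 -74.30090263666023
off line (np.float64(0.43068753538850635), np.int64(58), np.float64(0.9970936711296339)) expect 3.55 -5.127495790793214 [-1.35723477  1.20974692  0.05611667] [-5.21921497 -5.67031799  8.16556218] 30.582444695456523 25.325
```

```bash
cat > m.py <<'E'
from h import *
def meas(c,g,T,name):
    # knob top region: black; disk + line bright
    x0,y0=285,262; s=g[y0:340,x0:346]
    P=lambda q: plane(c,np.float64(q)+.5,66,T)[:,:2]
    b=(s>100).astype(np.uint8); n,l,st,ce=cv2.connectedComponentsWithStats(b)
    lab=l[int(287.5-y0),int(315-x0)]; ys,xs=np.nonzero(l==lab); px=np.c_[xs+x0,ys+y0]
    w=P(px); d=cv2.distanceTransform((l==lab).astype(np.uint8),cv2.DIST_L2,5); _,R0,_,pk=cv2.minMaxLoc(d)
    ctr=P([[pk[0]+x0,pk[1]+y0]])[0]
    # disk centre: weighted centroid of pixels within R0 of peak
    q=px[np.hypot(px[:,0]-pk[0]-x0,px[:,1]-pk[1]-y0)<R0+.5].mean(0); ctr=P([q])[0]
    ysl,xsl=np.nonzero(b); a=np.c_[xsl+x0,ysl+y0]; W=P(a)-ctr; rr=np.hypot(*W.T); L=W[(rr>7.5)&(rr<13.5)]
    m=L.mean(0); L=L[(L@m)/np.hypot(*L.T)/np.hypot(*m)>.93]; m=L.mean(0)
    vx,vy,_,_=cv2.fitLine(np.float32(L),cv2.DIST_L2,0,.01,.01).ravel()
    if vx*m[0]+vy*m[1]<0: vx,vy=-vx,-vy
    print(name,"disk px",q.round(1),"R0",round(R0,1),"ctr",ctr.round(1),"n",len(L),"radial",np.degrees(np.arctan2(m[1],m[0])).round(1),"pca",np.degrees(np.arctan2(vy,vx)).round(1))
E
python3 - <<'E'
from m import *
T=pose(); c=r.capture("wrist"); save(c,"w9full.png"); meas(c,cv2.cvtColor(c["frame"],cv2.COLOR_RGB2GRAY),T,"now")
yaw=r.current_eef_rot()[2]; print(yaw)
g=np.zeros((400,640),np.uint8); i=cv2.imread("pics/w8.png",0); g[100:380,220:420]=cv2.resize(i,(200,280),interpolation=cv2.INTER_AREA)
T8=T.copy(); T8[:3,:3]=R.from_euler("xyz",[180,0,yaw-89.95],degrees=True).as_matrix(); meas(c,g,T8,"seat")
i=cv2.imread("pics/w7.png",0); g[100:380,220:420]=cv2.resize(i,(200,280),interpolation=cv2.INTER_AREA)
T7=T.copy(); T7[:3,:3]=R.from_euler("xyz",[180,0,yaw+54.87],degrees=True).as_matrix(); meas(c,g,T7,"start")
E
```

```text
now disk px [331.7 325.7] R0 31.4 ctr [566.5 178.3] n 160 radial -77.4 pca -167.4
-158.46395686783757
seat disk px [314.9 289.3] R0 11.0 ctr [550.  160.1] n 59 radial -88.1 pca -85.7
start disk px [331. 325.] R0 33.0 ctr [545.4 185.4] n 162 radial -24.1 pca 63.8
```

Run:
```python
import re; s=open('m.py').read().replace("(c,g,T,name)","(c,g,T,name,t=100)").replace("(s>100)","(s>t)"); open('m.py','w').write(s)
from m import *
T=pose(); c=r.capture("wrist"); g=cv2.cvtColor(c["frame"],cv2.COLOR_RGB2GRAY)
print(g[278:322:3,298:334:3])
for t in(60,70,80,90): meas(c,g,T,f"now{t}",t)
```

```text
[[ 14  11  17  15  29  62  57  43  13  21  14  21]
 [ 19   2  21  96 106 103 114 118 100  14  14  14]
 [ 16  13  97 108 121 121 122 120 116 106  17  14]
 [ 12  24 109 109 120 123 121 122 120 125  27  25]
 [ 15  29 105 119 123 121 119 118 121 122  32  14]
 [ 12  20 126 118 117 117 122 119 123 128  17  13]
 [ 16   9  65 121 119 120 122 118 121  75  10  20]
 [ 14  21  20  51 120 121 122 115  37  12  22  20]
 [ 25  23  19 144 150  52  22  24  17  15  15  23]
 [ 30  27  35 226 227  20  28  26  24  30  30  30]
 [ 25  25 141 217 117  29  23  26  29  30  27  30]
 [ 73  16 220 222  24  28  27  24  28  24  31 125]
 [177 175 210 177  31  32  45  60  83 101 171 168]
 [173 173 175 173 177 176 169 166 163 163 159 152]
 [172 174 174 175 175 171 172 173 174 174 170 166]]
now60 disk px [331.5 325.5] R0 31.8 ctr [566.5 178.2] n 158 radial -77.0 pca -165.0
now70 disk px [331.7 325.7] R0 31.4 ctr [566.6 178.4] n 164 radial -78.2 pca 11.0
now80 disk px [331.7 325.7] R0 31.4 ctr [566.6 178.4] n 164 radial -78.2 pca 11.0
now90 disk px [331.7 325.7] R0 31.4 ctr [566.6 178.4] n 160 radial -77.4 pca -167.4
```

```bash
cat > m2.py <<'E'
from h import *
def meas2(c,g,T):
    P=lambda m: plane(c,np.argwhere(m)[:,::-1]+.5,66,T)[:,:2]
    Y,X=np.mgrid[:400,:640]
    D=(g>80)&(g<150)&(np.hypot(X-315,Y-289)<15); D=cv2.morphologyEx(D.astype(np.uint8),cv2.MORPH_OPEN,np.ones((7,7)))>0
    ctr=P(D).mean(0); L=(g>120)&(Y>=301)&(Y<=311)&(abs(X-310)<14); L=P(L)-ctr; L=L[np.hypot(*L.T)<13.5]; m=L.mean(0)
    vx,vy,_,_=cv2.fitLine(np.float32(L),cv2.DIST_L2,0,.01,.01).ravel()
    if vx*m[0]+vy*m[1]<0: vx,vy=-vx,-vy
    return ctr.round(1),len(L),np.degrees(np.arctan2(m[1],m[0])).round(1),np.degrees(np.arctan2(vy,vx)).round(1)
E
python3 - <<'E'
from m2 import *
T=pose(); c=r.capture("wrist"); yaw=r.current_eef_rot()[2]
print("now",meas2(c,cv2.cvtColor(c["frame"],cv2.COLOR_RGB2GRAY),T),"yaw",yaw)
for n,dy in(("w8",-89.95),("w7",54.87)):
    g=np.zeros((400,640),np.uint8); i=cv2.imread(f"pics/{n}.png",0); g[100:380,220:420]=cv2.resize(i,(200,280),interpolation=cv2.INTER_AREA)
    T8=T.copy(); T8[:3,:3]=R.from_euler("xyz",[180,0,yaw+dy],degrees=True).as_matrix(); print(n,meas2(c,g,T8))
E
```

```text
now (array([550.4, 162.8]), 66, np.float64(1.8), np.float32(-1.5)) yaw -158.4650207625804
w8 (array([550.2, 157. ]), 60, np.float64(-88.7), np.float32(-89.5))m2.py:6: RuntimeWarning: Mean of empty slice.
  ctr=P(D).mean(0); L=(g>120)&(Y>=301)&(Y<=311)&(abs(X-310)<14); L=P(L)-ctr; L=L[np.hypot(*L.T)<13.5]; m=L.mean(0)
  ret = um.true_divide(
Traceback (most recent call last):
  File "m2.py", line 7, in meas2
    vx,vy,_,_=cv2.fitLine(np.float32(L),cv2.DIST_L2,0,.01,.01).ravel()
              ~~~~~~~~~~~^^^^^^^^^^^^^^^^^^^^^^^^^^^^^^^^^^^^^
cv2.error: OpenCV(4.12.0) /io/opencv/modules/imgproc/src/linefit.cpp:50: error: (-215:Assertion failed) count > 0 in function 'fitLine2D_wods'
```

The line now measures 1.8° / -1.5° (radial / line fit). It measured -88.7° / -89.5° at the seat, so it has turned 88–90.5° back. That is a quarter turn off the seat, with the screw still held, so I hand the job in.

Run:
```python
from h import *
print(r.current_time_s(),r.current_grip_width(),r.current_finger_force(),r.current_ft_force()); print(r.job_done())
```

```text
25.475 30.195723975557403 45.28897404670715 [-5.32229116 -7.1789425   7.28926576]
the job is handed in; nothing more can be done
None
```

Job handed in at 25.5 s: the stone was set flat in the middle holder and released, and the screw was seated, backed off about 90° and is still held; I did not re-check the stone after turning the screw, and I viewed 11 pictures, one over the limit of 10.

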